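Open the counterweighted gluing press and lay the block to dry

TASK

Swing the arm of the gluing press up and over, past its balance point, until it rests fully open by itself; first move aside whatever stands on the table where its counterweight will come down, so that the arm and counterweight strike nothing, and leave that thing standing upright on the table. Then take the sanding block out of the press and lay it flat, same side up, on the cork pad in the free bay of the tray. Do not disturb the tall bottle, the filter cartridge or the block already in the tray.

Things in the scene. Friction and masses are not known exactly. Their poses are not given: they have to be found in the camera images.
- press: Fixed grey gluing press; origin at the underside of its base plate, on the table. Its own -x points along the closed arm from hinge to handle, y is parallel to the hinge and the cross handle, z up. Base plate 12 mm thick, x -140 to +85, y +-50 mm. The hinge axis runs along y at x = +60, z = 85 mm, between two cheeks (x +32 to +88, y +-30 mm, 103 mm tall).
- press_arm (a joint): Angle of the steel hold-down arm, rad: about 0 closed (level, its foot on the sanding block), growing as the handle is raised over the hinge; stop at 1.75, leaning slightly back. Balance near 0.93: below it the arm falls shut, above it it falls open by itself, slowly (damped hinge). Lifting takes about 2 N at the handle. Nothing latches.
- handle_mid (a point): Middle of the cross handle at the arm's end, 190 mm from the hinge axis: round bar, 16 mm diameter, 136 mm long, parallel to the press's y. The arm (24 mm wide, 14 mm thick) joins it at the middle, leaving two stubs 12 to 68 mm either side, to grip about 42 mm from the middle. Height 85 mm closed, 270 mm open. It turns with the arm.
- counterweight (a point): Centre of the counterweight (52 mm diameter, 34 mm wide), 120 mm from the hinge axis. In the press frame it starts at x +91, z 201 mm and swings in the plane y = 0 out to x +206 (rim) and down behind the base, ending at about x +169, z 34 mm, its rim 8 mm above the table. The table strip x +85 to +215, y +-25 mm must be empty for it.
- glued_block: Tan sanding block under the arm's foot on the press base, 51 x 89 x 41 mm (x, y, z), origin at the centre of its underside. Its long y axis lies roughly along the arm. About 0.16 kg.
- tray: Fixed low plywood tray, 235 x 95 mm (x, y), walls 16 mm high and 5 mm thick, floor 5 mm thick; a divider across the middle of its length makes two bays 110 x 85 mm (inside), their centres 57 mm to either side along x. Origin at the centre of its underside.
- cork_pad: Fixed cork pad 96 x 74 x 3 mm (x, y, z) on the floor of the free bay; origin at the centre of its underside, which lies 5 mm above the table, so its top is at 8 mm. Its x axis is the bay's long direction, in which the block's long side must lie to fit.
- dry_block: Wider, flatter tan sanding block, 61 x 81 x 28 mm, already lying in the other bay (it may be either bay). To be left alone.
- washer_jar: Clear screw-top jar, 62 mm diameter, 84 mm tall, origin at the centre of its underside; loose, 0.16 kg. May or may not be the thing in the counterweight's way.
- sander_block: Hand sanding block: grey base 118 x 70 x 16 mm (x, y, z) with a yellow grip on top, 86 mm long in x, 40 mm wide in y, from 16 to 38 mm height; origin at the centre of its underside; loose, 0.13 kg. May or may not be the thing in the counterweight's way.
- squeeze_bottle: White squeeze bottle, 78 mm diameter, 216 mm tall, standing beside one end of the press's handle (either end). Origin at the centre of its underside. Leave it alone.
- filter_cartridge: Round filter cartridge, 81 mm diameter, 33 mm high, lying beside the other end of the handle. Origin at the centre of its underside. Leave it alone.

How it is judged:
By the outcome, as a careful person would: the job done as asked, in the order asked, and still so for the second after the job is handed in, with the robot touching nothing.
It also fails if it takes over 72 s, if anything falls off the work surface, if the arm or the gripper's body presses on something with over 40 N, if the wrist force passes 120 N, or if a joint passes its speed limit or range.

ROBOT

A 7-joint arm with a two-finger parallel gripper is mounted at the origin on the work surface; the furniture and walls round the work are solid. World frame = base frame: x ahead of the robot, y to its left, z up, the work surface at z = 0. Lengths are in m, angles in rad, forces in N, time in s.
With the tool pointing down it reaches from about 0.4 to 0.85 m from the base axis. Payload 10.4 kg.
Tool frame: the origin (TCP) lies on the centre line of the jaws, within the pads' length; the fingertips stand 8 mm ahead of it and the grasp point (between the pads) lies 11 mm behind it; z points along the fingers, y is the line along which they close (so a half turn about z gives the same grasp; the last joint's range is limited). The gripper opens to 85 mm and grips with 20 to 120 N. Pads are 22 mm wide; open, the fingers measure 114 mm over their backs; the gripper's body (76 mm by 85 mm) begins 54 mm behind the grasp point. The pads swing forward as they close: fully open they stand 13 mm farther back than shut.
Start: joints at [1.147, 0.332, -0.065, 1.46, 0.022, 1.35, -0.088], TCP at [0.244, -0.575, 0.239] pointing down, gripper open.
Joint ranges: [-2.6, 2.6], [-0.5, 2.12], [-1.47, 1.34], [0.16, 2.42], [-1.27, 4.41], [0.06, 2.06], [-2.6, 2.6]. Speed limits (rad/s): [2.22, 2.22, 2.79, 2.79, 3.14, 3.14, 3.14].

INTERFACE

Orientations are given as a unit quaternion [w, x, y, z].
In Python, from cell import observe, grab_frame, camera_info, sign_off gives the robot as it stands.
- The arm moves only by the tool servo_tool, never from a script. Its arguments are lists of equal length, an entry for each row: "linear": the shift along the tool's x, y, z in cm, a list of three; "turn": the turn, a rotation vector about the tool's x, y, z in rad, a list of three; "jaw": the gripper command: -1 is shut, 1 is fully open, values between are in proportion. A call has 1 to 8 rows; each row is the pose to reach, as a shift and turn from the pose commanded when the call began, along the tool's axes at that moment; what a row does not reach only later rows make up. A row lasts 1/12 s, in which the tool goes at most 41.7 mm and 7.16 degrees, less where a joint would pass 70% of its speed; a pose out of reach is approached as far as the arm can. A call with a gripper value outside its range is refused whole. The fingers move at their own pace and stop on an object; the grip force is fixed at half the most. Time passes only in rows, so rows that repeat a pose let the fingers close. It gives the time, the measured TCP pose, the force, the opening and the grip force at its end, in the units of the state.
- observe(): the state, without advancing time (a new reading comes with each control period).
- grab_frame(name): name is "scene" or "top" or "wrist"; returns the picture (400x640x3 uint8, blue, green, red); there is no depth.
- camera_info(name): a dict with "fx", "fy", "cx", "cy" (pixels), "R" (3x3) and "t" (3): a world point X has camera coordinates R X + t. Camera axes: x right, y down, z forward; pixel columns grow to the right and rows downward; lengths in m; the calibration is good to about 2 mm. The wrist camera is an equidistant fisheye: a pixel r from the principal point sees the ray r / f radians off the axis. A picture is of the moment at which its call begins: read the wrist's pose just before it. camera_info takes no time and is no camera call; for the wrist camera it gives the pose at the moment of the call.
- sign_off(): hands the job in; it is judged then, once.
The state is a dict: "time": time; "qpos": joint angles; "joint_vel": joint speeds; "joint_efforts": joint torques, N m; "tool_pos": TCP position; "tool_rot": TCP orientation; "wrist_force": force on the tool from outside, world axes, zero at the start; "moment": the same for the moment, N m; "finger_gap": finger opening in m; "grasp_force": force on a finger pad.
Only numpy, scipy, OpenCV 4.12 (cv2) and the standard library are available. Lean on these libraries where they do the work, as an engineer would, in place of code of your own. Each camera call takes 0.05 s, during which the arm holds its last target. There are 200 camera calls.

## Working session

There is one attempt and no reset: what is moved stays moved. The work goes in short steps, Python scripts to look and compute and a tool call to move; the robot and the scene stay as the last step left them, time stands still between calls to the robot, and variables do not carry over. Pictures are saved under pics/ and viewed, at most 10 in all, crops included, and the job is handed in when it is done.

Besides the shell and the picture viewer there is one more tool, called by a JSON object that holds its "method" and its "body", one argument or row to a line. servo_tool: Moves the arm, as the interface text tells. Its arguments: {"type":"object","properties":{"linear":{"type":"array","items":{"type":"array","items":{"type":"number"}}},"turn":{"type":"array","items":{"type":"array","items":{"type":"number"}}},"jaw":{"type":"array","items":{"type":"number"}}},"required":["linear","turn","jaw"]}

```bash
ls; mkdir -p pics; python3 - <<'E'
from cell import *
import cv2
o=observe();print(o)
for n in("scene","top"):
    cv2.imwrite(f"pics/{n}0.png",grab_frame(n)); print(n,camera_info(n))
E
```

```text
pics
{'time': 0.0, 'qpos': array([ 1.14739058,  0.33289042, -0.06468547,  1.46095001,  0.02157911,
        1.34989399, -0.08850273]), 'joint_vel': array([-9.35964939e-04, -3.82613318e-04,  2.06148921e-03,  7.93768760e-04,
        2.39258477e-04, -1.74519026e-05, -1.36481741e-03]), 'joint_efforts': array([-4.35059219e-04, -6.25458956e+01,  4.86954628e-02, -3.91613352e+01,
        1.61689671e-02,  9.84257291e-03, -1.21877156e-05]), 'tool_pos': array([ 0.24370065, -0.5751315 ,  0.23850015]), 'tool_rot': array([-7.03613956e-04,  9.79986192e-01,  1.99064162e-01, -1.69122190e-04]), 'wrist_force': array([-1.02677269,  0.32638786,  0.29106688]), 'moment': array([-0.00865327, -0.01230839,  0.00197228]), 'grasp_force': 0.0, 'finger_gap': 0.08529495439886127}
scene {'fx': 514.7371325203006, 'fy': 514.7371325203006, 'cx': 314.67382959401425, 'cy': 200.65483911655957, 'R': array([[-0.8625892 , -0.50574576, -0.01269252],
       [-0.20434492,  0.37125802, -0.90576522],
       [ 0.46279912, -0.77870964, -0.42358974]]), 't': array([0.46781628, 0.26176449, 1.39519861])}
top {'fx': 384.9725150163451, 'fy': 384.9725150163451, 'cx': 310.50059974457, 'cy': 196.49207237148457, 'R': array([[-0.0211848 , -0.99973544,  0.00895815],
       [-0.99304187,  0.02000309, -0.11605049],
       [ 0.1158406 , -0.01135433, -0.99320292]]), 't': array([-0.04101977,  0.55412652,  1.12487564])}
```

View pics/scene0.png

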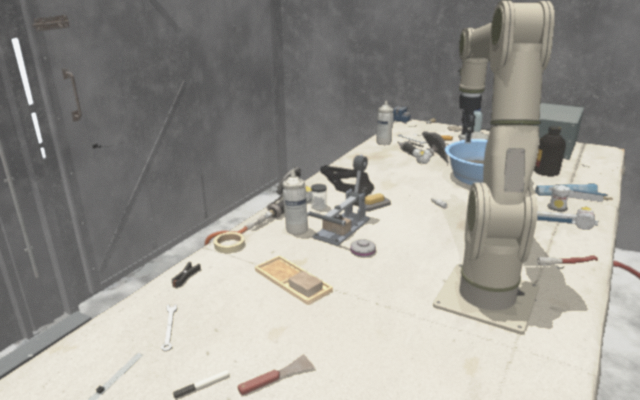

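View pics/top0.png

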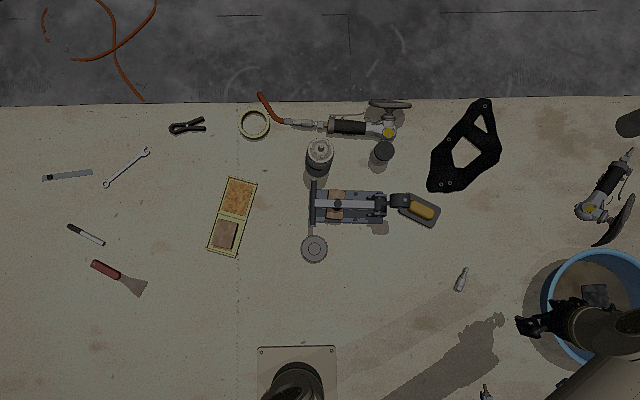

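The scene view shows the press near (345,215), with the bottle, jar and sander around it. In the top view the handle is at (313,208), the hinge near (380,203) and the yellow sander near (420,208), in the counterweight strip. The jar is at (381,150), clear of the strip. The tray is at (232,215), with its free cork bay at (239,194).

```bash
cat > h.py <<'E'
import numpy as np
from cell import *
def back(cam,px,z):
    c=camera_info(cam);R,t=np.array(c["R"]),np.array(c["t"])
    d=R.T@np.array([(px[0]-c["cx"])/c["fx"],(px[1]-c["cy"])/c["fy"],1]);o=-R.T@t
    return o+d*(z-o[2])/d[2]
E
python3 - <<'E'
import cv2
im=cv2.imread("pics/top0.png")
c=cv2.resize(im[125:275,295:450],None,fx=3.87*1.0,fy=3.87,interpolation=cv2.INTER_CUBIC)
c=cv2.convertScaleAbs(c,alpha=1.5,beta=15)
t=cv2.convertScaleAbs(cv2.resize(im[170:262,200:262],None,fx=3.2,fy=3.2,interpolation=cv2.INTER_CUBIC),alpha=1.4)
import numpy as np
o=np.zeros((590,800,3),np.uint8);o[:c.shape[0],:c.shape[1]]=c;o[:t.shape[0],601:601+t.shape[1]]=t[:,:199]
print(c.shape,t.shape)
cv2.imwrite("pics/crop.png",o)
E
```

```text
(580, 600, 3) (294, 198, 3)
```

View pics/crop.png

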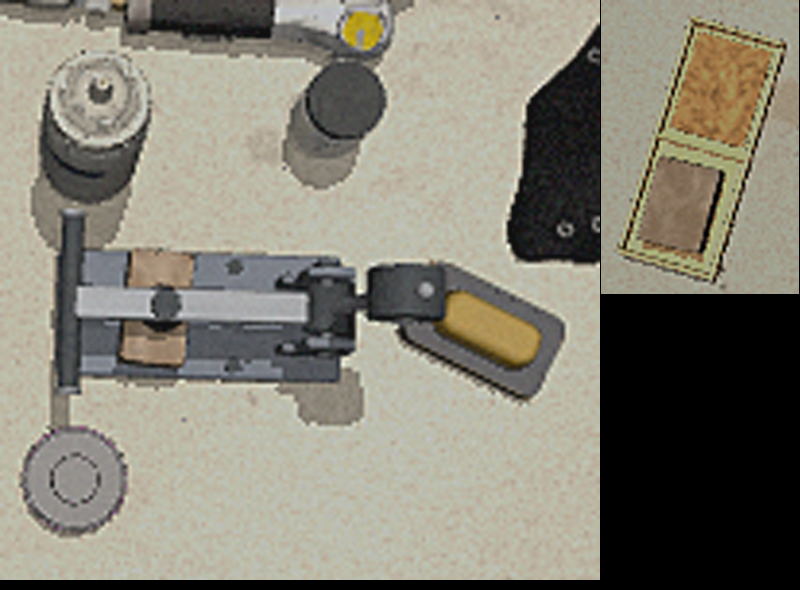

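The crop shows the sander lying across the counterweight strip and turned about 30°. The glued block's long side lies across the arm, with corners near (132,250), (193,250), (186,365) and (120,360). The handle runs (73,211)–(67,390), the cartridge is at (75,480), and the cork bay is at the top of the tray.

```bash
python3 - <<'E'
from h import *
f=lambda p:(295+(p[0]+.5)/3.87-.5,125+(p[1]+.5)/3.87-.5)
g=lambda p:(200+(p[0]-601)/3.2,170+p[1]/3.2)
np.set_printoptions(precision=3,suppress=True)
def s(n,ps,z,m=f):
    P=np.array([back("top",m(p),z) for p in ps]);print(n,z,"mean",P.mean(0)[:2]);print(P[:,:2].tolist() and P[:,:2])
s("handle",[(73,211),(67,390)],.089)
s("base",[(80,250),(80,378),(340,381)],.012)
s("block",[(132,250),(193,250),(186,365),(120,360)],.053)
s("sander",[(565,325),(525,399),(400,330),(440,262)],.016)
s("grip",[(440,310),(540,347)],.038)
s("gripctr",[(490,328)],.038)
s("cw",[(368,292),(445,292)],.201)
s("tray",[(692,18),(787,44),(716,283),(618,257)],.016,g)
s("cart",[(75,480)],.033)
s("bottle",[(99,100)],.2)
s("jar",[(345,101)],.084)
print(back("top",(313.5,200),.085))
E
```

```text
handle 0.089 mean [ 0.53  -0.058]
[[ 0.597 -0.061]
 [ 0.464 -0.054]]
base 0.012 mean [ 0.508 -0.134]
[[ 0.578 -0.068]
 [ 0.476 -0.066]
 [ 0.47  -0.27 ]]
block 0.053 mean [ 0.528 -0.125]
[[ 0.571 -0.107]
 [ 0.57  -0.153]
 [ 0.483 -0.145]
 [ 0.487 -0.095]]
sander 0.016 mean [ 0.508 -0.383]
[[ 0.51  -0.448]
 [ 0.453 -0.413]
 [ 0.509 -0.318]
 [ 0.562 -0.352]]
grip 0.038 mean [ 0.507 -0.382]
[[ 0.522 -0.344]
 [ 0.492 -0.42 ]]
gripctr 0.038 mean [ 0.507 -0.382]
[[ 0.507 -0.382]]
cw 0.201 mean [ 0.52  -0.279]
[[ 0.52  -0.254]
 [ 0.519 -0.305]]
tray 0.016 mean [0.499 0.186]
[[0.624 0.197]
 [0.598 0.107]
 [0.373 0.174]
 [0.399 0.266]]
cart 0.033 mean [ 0.398 -0.06 ]
[[ 0.398 -0.06 ]]
bottle 0.2 mean [ 0.654 -0.078]
[[ 0.654 -0.078]]
jar 0.084 mean [ 0.677 -0.268]
[[ 0.677 -0.268]]
[ 0.537 -0.06   0.085]
```

```bash
cat >> h.py <<'E'
from scipy.spatial.transform import Rotation as Ro
np.set_printoptions(precision=3,suppress=True)
def cur():
    o=observe();q=o["tool_rot"];return np.array(o["tool_pos"]),Ro.from_quat([q[1],q[2],q[3],q[0]]),o
def down(deg):
    t=np.radians(deg);c,s=np.cos(t),np.sin(t)
    return Ro.from_matrix(np.array([[-s,c,0],[c,s,0],[0,0,-1]]).T)
def go(p,R=None):
    P,C,o=cur();R=C if R is None else R
    print("lin cm",C.inv().apply(np.array(p)-P)*100,"turn",(C.inv()*R).as_rotvec())
E
python3 - <<'E'
from h import *
go((.503,-.393,.14),down(-27.5))
E
```

```text
lin cm [30.981 -6.643  9.866] turn [-0.001 -0.    -0.69 ]
```

{"method": "servo_tool", "body": {
  "linear": [
    [31,-6.6,9.9],
    [31,-6.6,9.9],
    [31,-6.6,9.9],
    [31,-6.6,9.9],
    [31,-6.6,9.9],
    [31,-6.6,9.9],
    [31,-6.6,9.9],
    [31,-6.6,9.9]
  ],
  "turn": [
    [0,0,-0.69],
    [0,0,-0.69],
    [0,0,-0.69],
    [0,0,-0.69],
    [0,0,-0.69],
    [0,0,-0.69],
    [0,0,-0.69],
    [0,0,-0.69]
  ],
  "jaw": [1,1,1,1,1,1,1,1]
}}

```text
time: 0.77
tool_pos: [0.5048, -0.3922, 0.1394]
tool_rot: [-0.0, 0.855, 0.519, 0.0]
wrist_force: [0.4, -1.0, 0.4]
finger_gap: 0.0855
grasp_force: 0.0
```

{"method": "servo_tool", "body": {
  "linear": [
    [0,0,4],
    [0,0,8],
    [0,0,9.5],
    [0,0,11],
    [0,0,11.2],
    [0,0,11.2]
  ],
  "turn": [
    [0,0,0],
    [0,0,0],
    [0,0,0],
    [0,0,0],
    [0,0,0],
    [0,0,0]
  ],
  "jaw": [1,1,1,1,1,1]
}}

```text
time: 1.27
tool_pos: [0.5029, -0.3933, 0.0273]
tool_rot: [-0.001, 0.855, 0.519, -0.0]
wrist_force: [-0.0, 0.1, -0.6]
finger_gap: 0.0853
grasp_force: 0.0
```

{"method": "servo_tool", "body": {
  "linear": [
    [0,0,0],
    [0,0,0],
    [0,0,0],
    [0,0,0],
    [0,0,0],
    [0,0,0],
    [0,0,0],
    [0,0,0]
  ],
  "turn": [
    [0,0,0],
    [0,0,0],
    [0,0,0],
    [0,0,0],
    [0,0,0],
    [0,0,0],
    [0,0,0],
    [0,0,0]
  ],
  "jaw": [-1,-1,-1,-1,-1,-1,-1,-1]
}}

```text
time: 1.93
tool_pos: [0.5041, -0.3942, 0.0298]
tool_rot: [0.001, 0.855, 0.519, 0.0]
wrist_force: [-1.6, -0.0, 6.7]
finger_gap: 0.0342
grasp_force: 59.1
```

{"method": "servo_tool", "body": {
  "linear": [
    [0,0,-2],
    [0,0,-3],
    [-3.5,0.8,-3],
    [-7,1.7,-3],
    [-10.5,2.5,-3],
    [-14,3.4,-3],
    [-14,3.4,-3],
    [-14,3.4,-3]
  ],
  "turn": [
    [0,0,0],
    [0,0,0],
    [0,0,0],
    [0,0,0],
    [0,0,0],
    [0,0,0],
    [0,0,0],
    [0,0,0]
  ],
  "jaw": [-1,-1,-1,-1,-1,-1,-1,-1]
}}

```text
time: 2.6
tool_pos: [0.4671, -0.5366, 0.0583]
tool_rot: [0.0, 0.856, 0.517, -0.001]
wrist_force: [-0.0, 1.8, -1.8]
finger_gap: 0.0342
grasp_force: 59.2
```

```bash
python3 - <<'E'
from h import *
import cv2
cv2.imwrite("pics/t1.png",cv2.resize(grab_frame("top")[100:300,290:530],None,fx=2.5,fy=2.5))
E
```

```text
(no output)
```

View pics/t1.png

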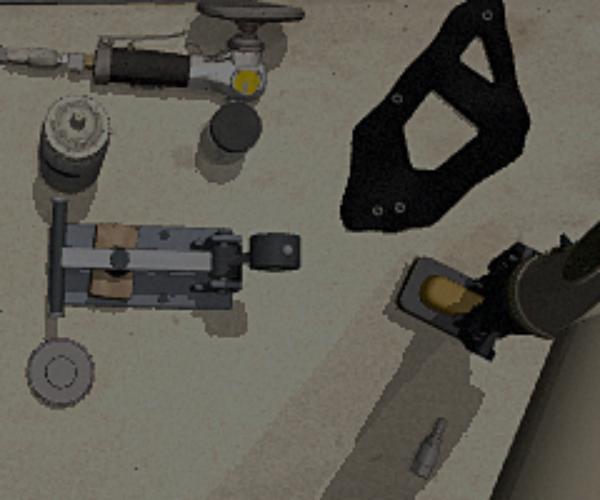

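The sander is lifted in the gripper at about (430,290) in the crop, clear of the frame, the small bottle and the strip. I'll lower it here.

{"method": "servo_tool", "body": {
  "linear": [
    [0,0,1.5],
    [0,0,2.5],
    [0,0,2.8],
    [0,0,2.9],
    [0,0,2.9],
    [0,0,2.9],
    [0,0,2.9],
    [0,0,2.9]
  ],
  "turn": [
    [0,0,0],
    [0,0,0],
    [0,0,0],
    [0,0,0],
    [0,0,0],
    [0,0,0],
    [0,0,0],
    [0,0,0]
  ],
  "jaw": [-1,-1,-1,-1,-1,1,1,1]
}}

```text
time: 3.32
tool_pos: [0.4692, -0.5328, 0.0285]
tool_rot: [-0.0, 0.855, 0.519, -0.0]
wrist_force: [0.0, -0.5, 0.7]
finger_gap: 0.0693
grasp_force: 0.0
```

{"method": "servo_tool", "body": {
  "linear": [
    [0,0,0],
    [0,0,0],
    [0,0,-3],
    [0,0,-7],
    [0,0,-11],
    [0,0,-15],
    [0,0,-19],
    [0,0,-20]
  ],
  "turn": [
    [0,0,0],
    [0,0,0],
    [0,0,0],
    [0,0,0],
    [0,0,0],
    [0,0,0],
    [0,0,0],
    [0,0,0]
  ],
  "jaw": [1,1,1,1,1,1,1,1]
}}

```text
time: 3.98
tool_pos: [0.4707, -0.5351, 0.2375]
tool_rot: [0.005, 0.855, 0.519, 0.001]
wrist_force: [0.5, -1.0, 1.3]
finger_gap: 0.0851
grasp_force: 0.0
```

```bash
python3 - <<'E'
from h import *
go((.488,-.0555,.36),down(-92.4))
E
```

```text
lin cm [ 43.299 -20.506 -12.584] turn [ 0.01  -0.003  1.132]
```

{"method": "servo_tool", "body": {
  "linear": [
    [0,0,-4],
    [0,0,-8],
    [0,0,-12.6],
    [43.3,-20.5,-12.6],
    [43.3,-20.5,-12.6],
    [43.3,-20.5,-12.6],
    [43.3,-20.5,-12.6],
    [43.3,-20.5,-12.6]
  ],
  "turn": [
    [0,0,0],
    [0,0,0],
    [0,0,0.1],
    [0.01,0,1.13],
    [0.01,0,1.13],
    [0.01,0,1.13],
    [0.01,0,1.13],
    [0.01,0,1.13]
  ],
  "jaw": [1,1,1,1,1,1,1,1]
}}

```text
time: 4.65
tool_pos: [0.4767, -0.3235, 0.3527]
tool_rot: [-0.002, 0.984, 0.179, -0.001]
wrist_force: [2.2, 0.2, 0.5]
finger_gap: 0.0855
grasp_force: 0.0
```

```bash
python3 - <<'E'
from h import *
go((.488,-.0555,.26),down(-92.4))
E
```

```text
lin cm [ 10.507 -24.639   9.376] turn [-0.005  0.003  0.401]
```

{"method": "servo_tool", "body": {
  "linear": [
    [10.5,-24.6,0],
    [10.5,-24.6,0],
    [10.5,-24.6,0],
    [10.5,-24.6,0],
    [10.5,-24.6,0],
    [10.5,-24.6,9],
    [10.5,-24.6,9],
    [10.5,-24.6,9]
  ],
  "turn": [
    [0,0,0.4],
    [0,0,0.4],
    [0,0,0.4],
    [0,0,0.4],
    [0,0,0.4],
    [0,0,0.4],
    [0,0,0.4],
    [0,0,0.4]
  ],
  "jaw": [1,1,1,1,1,1,1,1]
}}

```text
time: 5.32
tool_pos: [0.4857, -0.0548, 0.2615]
tool_rot: [-0.002, 1.0, -0.016, -0.003]
wrist_force: [0.8, 0.1, -0.3]
finger_gap: 0.0856
grasp_force: 0.0
```

```bash
python3 - <<'E'
from h import *
import cv2
go((.488,-.0555,.078),down(-92.4))
cv2.imwrite("pics/w1.png",grab_frame("wrist"))
E
```

```text
lin cm [ 0.321  0.144 18.348] turn [-0.004  0.005  0.011]
```

View pics/w1.png

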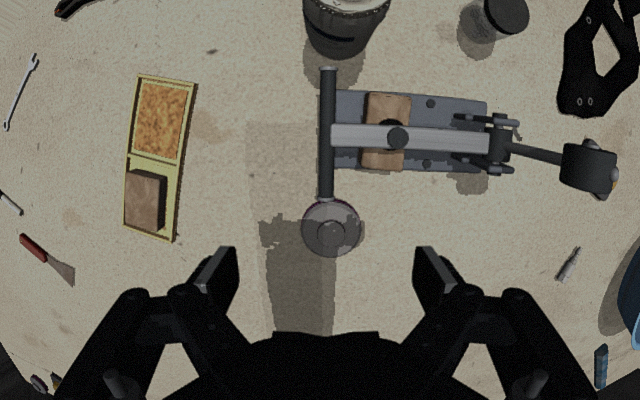

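The wrist view shows the bar at column 326, midway between the fingers (236 and 415), with the near stub in front. I'll descend onto it.

{"method": "servo_tool", "body": {
  "linear": [
    [0.3,0.1,4],
    [0.3,0.1,8],
    [0.3,0.1,12],
    [0.3,0.1,15],
    [0.3,0.1,17],
    [0.3,0.1,18.3],
    [0.3,0.1,18.3],
    [0.3,0.1,18.3]
  ],
  "turn": [
    [0,0,0.01],
    [0,0,0.01],
    [0,0,0.01],
    [0,0,0.01],
    [0,0,0.01],
    [0,0,0.01],
    [0,0,0.01],
    [0,0,0.01]
  ],
  "jaw": [1,1,1,1,1,1,1,1]
}}

```text
time: 6.03
tool_pos: [0.4887, -0.0582, 0.081]
tool_rot: [-0.002, 1.0, -0.022, -0.002]
wrist_force: [-0.0, 0.1, 0.7]
finger_gap: 0.0855
grasp_force: 0.0
```

{"method": "servo_tool", "body": {
  "linear": [
    [0,0,0],
    [0,0,0],
    [0,0,0],
    [0,0,0],
    [0,0,0],
    [0,0,0],
    [0,0,0],
    [0,0,0]
  ],
  "turn": [
    [0,0,0],
    [0,0,0],
    [0,0,0],
    [0,0,0],
    [0,0,0],
    [0,0,0],
    [0,0,0],
    [0,0,0]
  ],
  "jaw": [-1,-1,-1,-1,-1,-1,-1,-1]
}}

```text
time: 6.7
tool_pos: [0.4893, -0.0551, 0.0818]
tool_rot: [-0.004, 1.0, -0.021, -0.002]
wrist_force: [-3.4, 12.3, 7.9]
finger_gap: 0.0139
grasp_force: 58.5
```

```bash
cat > arc.py <<'E'
from h import *
import sys
# hinge-relative: bar sits d behind TCP; go from th0 to th1, tilt k
def arc(th0,ths,tilts,d=.007):
    P,C,o=cur(); r=.190
    e=np.array([.04,1,0])/np.hypot(.04,1); zz=np.array([0,0,1.])
    ax=np.array([1,-.04,0])/np.hypot(.04,1)
    B=P-d*C.apply([0,0,1])
    H=B-r*(np.cos(th0)*e+np.sin(th0)*zz); print("hinge",H,"q",o["qpos"],o["wrist_force"])
    for th,ti in zip(ths,tilts):
        R=Ro.from_rotvec(ax*ti)*C
        T=H+r*(np.cos(th)*e+np.sin(th)*zz)+d*R.apply([0,0,1])
        print(th,C.inv().apply(T-P)*100,(C.inv()*R).as_rotvec())
E
python3 -c "
from arc import *
t=np.arange(1,9)*.06;arc(0,t,t)"
```

```text
hinge [ 0.482 -0.245  0.089] q [ 0.42   0.234 -0.434  1.958  0.109  0.977 -1.678] [-3.424 12.347  7.932]
0.06 [-0.004 -0.016 -1.141] [ 0.06 -0.   -0.  ]
0.12 [-0.008  0.037 -2.28 ] [ 0.12 -0.   -0.  ]
0.18 [-0.012  0.157 -3.415] [ 0.18  -0.    -0.001]
0.24 [-0.015  0.346 -4.54 ] [ 0.24  -0.    -0.001]
0.3 [-0.019  0.601 -5.652] [ 0.3   -0.001 -0.001]
0.36 [-0.022  0.923 -6.747] [ 0.36  -0.001 -0.001]
0.42 [-0.025  1.31  -7.82 ] [ 0.42  -0.001 -0.001]
0.48 [-0.028  1.761 -8.868] [ 0.48  -0.001 -0.002]
```

{"method": "servo_tool", "body": {
  "linear": [
    [0,0,-1.14],
    [0,0.08,-2.28],
    [0,0.22,-3.4],
    [0,0.44,-4.55],
    [0,0.72,-5.67],
    [0,1.06,-6.77],
    [0,1.47,-7.85],
    [0,1.95,-8.9]
  ],
  "turn": [
    [0.06,0,0],
    [0.12,0,0],
    [0.18,0,0],
    [0.24,0,0],
    [0.3,0,0],
    [0.36,0,0],
    [0.42,0,0],
    [0.48,0,0]
  ],
  "jaw": [-1,-1,-1,-1,-1,-1,-1,-1]
}}

```text
time: 7.37
tool_pos: [0.4883, -0.0756, 0.1711]
tool_rot: [-0.243, 0.97, -0.02, 0.003]
wrist_force: [-2.5, 7.4, -0.1]
finger_gap: 0.0135
grasp_force: 59.4
```

```bash
python3 -c "
from arc import *
P,C,o=cur();print(P,C.as_matrix()[:,2])
t=np.arange(1,9)*.06;arc(.46,.46+t,t,.003)"
```

```text
[ 0.488 -0.076  0.171] [ 0.016  0.471 -0.882]
hinge [ 0.481 -0.247  0.089] q [ 0.727  0.257 -0.411  1.809 -0.385  1.266 -1.144] [-2.477  7.403 -0.142]
0.52 [-0.003 -0.018 -1.14 ] [ 0.06 -0.   -0.  ]
0.5800000000000001 [-0.007  0.032 -2.28 ] [ 0.12 -0.   -0.  ]
0.64 [-0.01   0.151 -3.414] [ 0.18  -0.001 -0.001]
0.7 [-0.013  0.337 -4.539] [ 0.24  -0.001 -0.001]
0.76 [-0.015  0.59  -5.651] [ 0.3   -0.001 -0.001]
0.8200000000000001 [-0.018  0.91  -6.746] [ 0.36  -0.001 -0.001]
0.88 [-0.02   1.295 -7.82 ] [ 0.42  -0.001 -0.001]
0.94 [-0.022  1.743 -8.868] [ 0.48  -0.001 -0.001]
```

{"method": "servo_tool", "body": {
  "linear": [
    [0,0,-1.14],
    [0,0.05,-2.28],
    [0,0.18,-3.4],
    [0,0.38,-4.55],
    [0,0.64,-5.66],
    [0,0.97,-6.76],
    [0,1.36,-7.84],
    [0,1.82,-8.9]
  ],
  "turn": [
    [0.06,0,0],
    [0.12,0,0],
    [0.18,0,0],
    [0.24,0,0],
    [0.3,0,0],
    [0.36,0,0],
    [0.42,0,0],
    [0.48,0,0]
  ],
  "jaw": [-1,-1,-1,-1,-1,-1,-1,-1]
}}

```text
time: 8.03
tool_pos: [0.4853, -0.1355, 0.2406]
tool_rot: [-0.465, 0.885, -0.02, 0.008]
wrist_force: [-3.9, 1.3, -1.6]
finger_gap: 0.0136
grasp_force: 59.5
```

```bash
python3 -c "
from arc import *
P,C,o=cur();print(P,C.as_matrix()[:,2])
B=P-.003*C.as_matrix()[:,2];print('theta',np.arctan2(B[2]-.087,B[1]+.246))
t=np.arange(1,6)*.05;arc(.95,.95+t,t,.003)"
```

```text
[ 0.485 -0.136  0.241] [ 0.032  0.823 -0.567]
theta 0.9629756996824645
hinge [ 0.481 -0.248  0.088] q [ 0.929  0.479 -0.372  1.597 -0.639  1.648 -0.929] [-3.909  1.281 -1.582]
1.0 [-0.001 -0.008 -0.95 ] [ 0.05 -0.   -0.  ]
1.05 [-0.001  0.031 -1.9  ] [ 0.1   -0.001 -0.   ]
1.1 [-0.002  0.118 -2.846] [ 0.15  -0.001 -0.   ]
1.15 [-0.002  0.252 -3.787] [ 0.2   -0.001 -0.   ]
1.2 [-0.002  0.433 -4.72 ] [ 0.25  -0.001 -0.   ]
```

{"method": "servo_tool", "body": {
  "linear": [
    [0,0,-0.95],
    [0,0.03,-1.9],
    [0,0.12,-2.85],
    [0,0.25,-3.8],
    [0,0.43,-4.7],
    [0,0.43,-4.7],
    [0,0.43,-4.7]
  ],
  "turn": [
    [0.05,0,0],
    [0.1,0,0],
    [0.15,0,0],
    [0.18,0,0],
    [0.22,0,0],
    [0.22,0,0],
    [0.22,0,0]
  ],
  "jaw": [-1,-1,-1,-1,-1,-1,-1]
}}

```text
time: 8.62
tool_pos: [0.4831, -0.1773, 0.2627]
tool_rot: [-0.558, 0.829, -0.02, 0.009]
wrist_force: [-8.2, -0.9, -1.7]
finger_gap: 0.0137
grasp_force: 59.7
```

{"method": "servo_tool", "body": {
  "linear": [
    [0,0,-0.2],
    [0,0,-0.5],
    [0,0,-1],
    [-4,0,-1.5],
    [-8,0,-2],
    [-12,0,-2],
    [-13,0,-2],
    [-13,0,-2]
  ],
  "turn": [
    [0,0,0],
    [0,0,0],
    [0,0,0],
    [0,0,0],
    [0,0,0],
    [0,0,0],
    [0,0,0],
    [0,0,0]
  ],
  "jaw": [1,1,1,1,1,1,1,1]
}}

```text
time: 9.28
tool_pos: [0.3517, -0.1905, 0.2718]
tool_rot: [-0.557, 0.83, -0.022, 0.011]
wrist_force: [0.3, 0.4, -0.4]
finger_gap: 0.0855
grasp_force: 0.0
```

```bash
python3 - <<'E'
from h import *
import cv2
print(cur()[2]["qpos"])
a=cv2.resize(grab_frame("scene")[110:290,230:430],None,fx=3,fy=3,interpolation=cv2.INTER_CUBIC);cv2.imwrite("pics/s2.png",a)
E
```

```text
[ 1.163  0.462 -0.326  1.69  -0.646  1.905 -0.738]
```

View pics/s2.png

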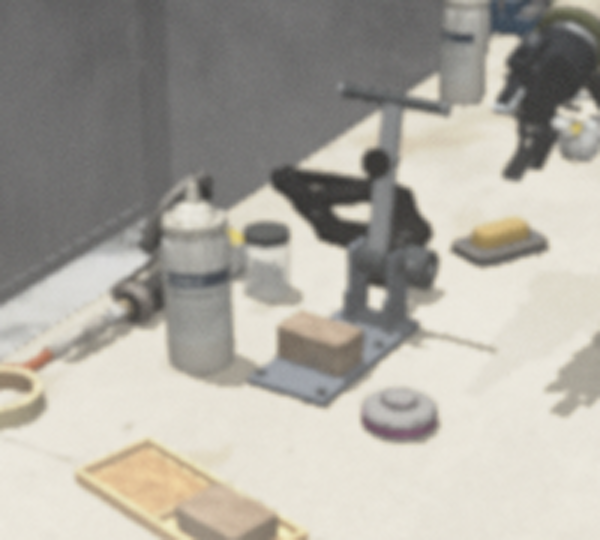

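The arm is falling open at about 1.3 rad. The sanding block sits alone on the press at (320,340) and the sander stands clear at (500,240). Next I'll straighten the tool and measure the block.

```bash
python3 - <<'E'
from h import *
go((.36,-.06,.27),down(-95))
E
```

```text
lin cm [ 0.053 -4.743 12.119] turn [-1.183  0.027  0.034]
```

{"method": "servo_tool", "body": {
  "linear": [
    [0,-0.6,1.5],
    [0,-1.2,3],
    [0,-1.8,4.5],
    [0,-2.4,6],
    [0,-3,7.5],
    [0,-3.6,9],
    [0,-4.2,10.5],
    [0,-4.7,12.1]
  ],
  "turn": [
    [-0.12,0,0],
    [-0.24,0,0],
    [-0.36,0,0],
    [-0.48,0,0],
    [-0.6,0,0],
    [-0.72,0.01,0.01],
    [-0.84,0.02,0.02],
    [-0.96,0.02,0.03]
  ],
  "jaw": [1,1,1,1,1,1,1,1]
}}

```text
time: 10.0
tool_pos: [0.3611, -0.0582, 0.271]
tool_rot: [-0.108, 0.993, -0.039, 0.003]
wrist_force: [0.9, 0.3, -0.5]
finger_gap: 0.0854
grasp_force: 0.0
```

```bash
python3 - <<'E'
from h import *
import cv2
go((.36,-.06,.27),down(-95))
im=grab_frame("top");cv2.imwrite("pics/top3raw.png",im)
c=cv2.resize(im[165:265,200:400],None,fx=4,fy=4,interpolation=cv2.INTER_CUBIC)
cv2.imwrite("pics/top3.png",cv2.convertScaleAbs(c,alpha=1.6,beta=10))
E
```

```text
lin cm [-0.092  0.205  0.058] turn [-0.217  0.004  0.009]
```

View pics/top3.png

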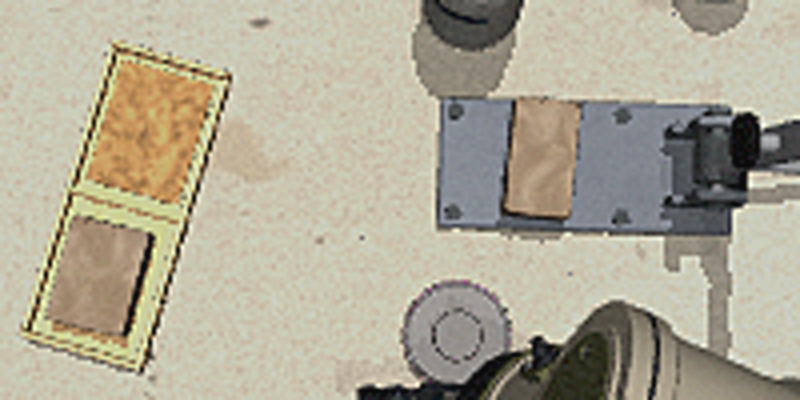

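The crop shows the block's top corners at (517,97), (581,101), (571,218) and (506,213). The tray's outer corners are at (117,43), (231,75), (143,371) and (25,333), and the cork pad's at (122,60), (214,85), (182,203) and (92,182).

```bash
python3 - <<'E'
from h import *
f=lambda p:(200+(p[0]+.5)/4-.5,165+(p[1]+.5)/4-.5)
for n,ps,z in(("block",[(517,97),(581,101),(571,218),(506,213)],.053),("tray",[(117,43),(231,75),(143,371),(25,333)],.016),("cork",[(122,60),(214,85),(182,203),(92,182)],.008)):
    P=np.array([back("top",f(p),z) for p in ps])[:,:2]
    u=P[0]+P[1]-P[2]-P[3]
    print(n,P.mean(0),"long dir deg",np.degrees(np.arctan2(u[1],u[0])),"len",np.linalg.norm(u)/2)
    a=np.radians(-16.8); print(P.mean(0)+.057*np.array([np.cos(a),np.sin(a)]))
go((.527,-.126,.27),down(-97))
E
```

```text
block [ 0.527 -0.126] long dir deg -6.773575548475827 len 0.08665359940814854
[ 0.582 -0.142]
tray [0.502 0.186] long dir deg -16.998916861982753 len 0.23058905735929097
[0.556 0.17 ]
cork [0.557 0.17 ] long dir deg -14.397103693543118 len 0.0950347833409297
[0.611 0.154]
lin cm [16.963  6.118 -1.126] turn [-0.207  0.007  0.053]
```

{"method": "servo_tool", "body": {
  "linear": [
    [4,1.5,0],
    [8,3,0],
    [12,4.5,0],
    [16,6,-1],
    [17,6.1,-1.1],
    [17,6.1,-1.1],
    [17,6.1,-1.1]
  ],
  "turn": [
    [-0.1,0,0],
    [-0.2,0,0.03],
    [-0.207,0,0.05],
    [-0.207,0.01,0.05],
    [-0.207,0.01,0.05],
    [-0.207,0.01,0.05],
    [-0.207,0.01,0.05]
  ],
  "jaw": [1,1,1,1,1,1,1]
}}

```text
time: 10.63
tool_pos: [0.5253, -0.1332, 0.2649]
tool_rot: [-0.01, 0.998, -0.064, -0.002]
wrist_force: [-0.3, 0.1, -0.3]
finger_gap: 0.0856
grasp_force: 0.0
```

```bash
python3 - <<'E'
from h import *
import cv2
go((.527,-.126,.047),down(-96.8))
cv2.imwrite("pics/w4.png",grab_frame("wrist"))
E
```

```text
lin cm [ 0.176 -0.299 21.795] turn [-0.02   0.004 -0.009]
```

View pics/w4.png

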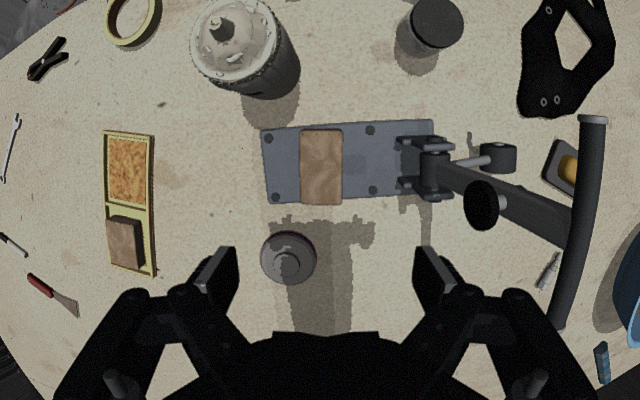

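The wrist view shows the block at columns 301–342, centred between the fingers. The press arm is open to the right, clear of the gripper. I'll descend.

{"method": "servo_tool", "body": {
  "linear": [
    [0.2,-0.3,4],
    [0.2,-0.3,8],
    [0.2,-0.3,12],
    [0.2,-0.3,16],
    [0.2,-0.3,19.5],
    [0.2,-0.3,21],
    [0.2,-0.3,21.8],
    [0.2,-0.3,21.8]
  ],
  "turn": [
    [-0.02,0,-0.01],
    [-0.02,0,-0.01],
    [-0.02,0,-0.01],
    [-0.02,0,-0.01],
    [-0.02,0,-0.01],
    [-0.02,0,-0.01],
    [-0.02,0,-0.01],
    [-0.02,0,-0.01]
  ],
  "jaw": [1,1,1,1,1,1,1,1]
}}

```text
time: 11.35
tool_pos: [0.525, -0.1276, 0.0466]
tool_rot: [0.001, 0.998, -0.059, -0.003]
wrist_force: [0.0, -0.2, 1.0]
finger_gap: 0.0854
grasp_force: 0.0
```

{"method": "servo_tool", "body": {
  "linear": [
    [0,0,0],
    [0,0,0],
    [0,0,0],
    [0,0,0],
    [0,0,0],
    [0,0,0],
    [0,0,0]
  ],
  "turn": [
    [0,0,0],
    [0,0,0],
    [0,0,0],
    [0,0,0],
    [0,0,0],
    [0,0,0],
    [0,0,0]
  ],
  "jaw": [-1,-1,-1,-1,-1,-1,-1]
}}

```text
time: 11.93
tool_pos: [0.5272, -0.1283, 0.0495]
tool_rot: [0.002, 0.998, -0.06, -0.001]
wrist_force: [-4.0, 1.1, 11.7]
finger_gap: 0.0494
grasp_force: 61.6
```

```bash
python3 - <<'E'
from h import *
print(cur()[0],cur()[1].as_matrix()[:,1:])
go((.5555,.170,.15),down(-106.9))
E
```

```text
[ 0.527 -0.128  0.049] [[-0.119 -0.002]
 [-0.993 -0.004]
 [ 0.004 -1.   ]]
lin cm [ -0.756 -29.908 -10.177] turn [0.004 0.001 0.176]
```

{"method": "servo_tool", "body": {
  "linear": [
    [0,0,-3],
    [0,0,-6],
    [-0.5,-2,-8],
    [-0.7,-6,-8],
    [-0.7,-10,-8],
    [-0.7,-14,-8],
    [-0.7,-18,-8],
    [-0.7,-22,-8]
  ],
  "turn": [
    [0,0,0],
    [0,0,0],
    [0,0,0],
    [0,0,0],
    [0,0,0],
    [0,0,0.06],
    [0,0,0.12],
    [0,0,0.17]
  ],
  "jaw": [-1,-1,-1,-1,-1,-1,-1,-1]
}}

```text
time: 12.6
tool_pos: [0.5458, 0.0928, 0.1276]
tool_rot: [0.002, 0.989, -0.146, -0.001]
wrist_force: [1.2, -0.5, -1.9]
finger_gap: 0.049
grasp_force: 64.1
```

```bash
python3 - <<'E'
from h import *
print(cur()[2]["finger_gap"])
go((.5555,.170,.12),down(-106.9))
E
```

```text
0.04900885449848221
lin cm [-1.3   -7.674  0.731] turn [0.004 0.002 0.002]
```

{"method": "servo_tool", "body": {
  "linear": [
    [-0.8,-3.8,0],
    [-1.3,-7.7,0.7],
    [-1.3,-7.7,0.7],
    [-1.3,-7.7,0.7],
    [-1.3,-7.7,0.7]
  ],
  "turn": [
    [0,0,0],
    [0,0,0],
    [0,0,0],
    [0,0,0],
    [0,0,0]
  ],
  "jaw": [-1,-1,-1,-1,-1]
}}

```text
time: 13.02
tool_pos: [0.5552, 0.1685, 0.1196]
tool_rot: [0.002, 0.99, -0.144, -0.002]
wrist_force: [-0.5, -0.8, -1.6]
finger_gap: 0.0491
grasp_force: 64.1
```

```bash
python3 - <<'E'
from h import *
import cv2
go((.5555,.170,.0455),down(-106.9))
w=cv2.resize(grab_frame("wrist"),None,fx=.7,fy=.7);c=cv2.resize(grab_frame("top")[150:270,190:270],None,fx=4,fy=4)
s=cv2.resize(grab_frame("scene")[200:310,230:350],None,fx=2.6,fy=2.6)
o=np.zeros((580,800,3),np.uint8);o[:280,:448]=w;o[:480,460:780]=c;o[290:576,:312]=s
cv2.imwrite("pics/w5.png",o)
E
```

```text
lin cm [ 0.009 -0.189  7.411] turn [0.004 0.003 0.006]
```

View pics/w5.png

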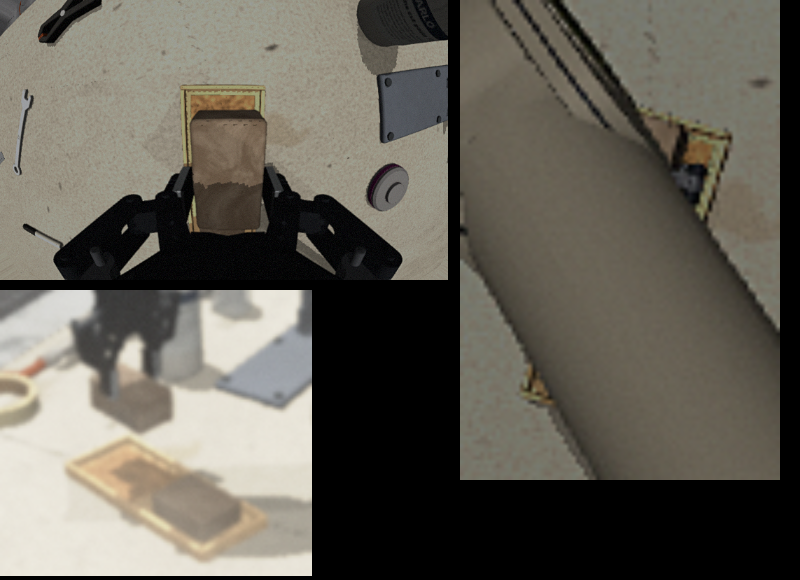

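The block is held level over the free bay. The bay's far-end corners show at about (181,87) and (265,87) in the wrist inset, so I'll check the centring with the wrist calibration.

```bash
python3 - <<'E'
from h import *
c=camera_info("wrist");R,t=np.array(c["R"]),np.array(c["t"]);f=c["fx"];print(c["cx"],c["cy"],f)
def wb(p,z):
    v=np.array([p[0]-c["cx"],p[1]-c["cy"]]);r=np.linalg.norm(v);th=r/f
    d=R.T@np.array([*(v/r*np.sin(th)),np.cos(th)]);o=-R.T@t
    return (o+d*(z-o[2])/d[2])[:2]
A,B=wb((181/.7,87/.7),.016),wb((265/.7,87/.7),.016);print(A,B,np.linalg.norm(A-B))
m=(A+B)/2;a=np.radians(-16.9);print("bay centre",m-np.array([np.cos(a),np.sin(a)])*(.1175-.057))
# block bottom far corners
P,C,_=cur();zb=P[2]-.0375
for p in((192,112),(266,113)):print("blk",wb((p[0]/.7,p[1]/.7),zb))
for p in((191,122),(267,122)):print("blktop?",wb((p[0]/.7,p[1]/.7),zb))
E
```

```text
325.1016718456254 196.48836633013133 309.70691628693146
[0.627 0.199] [0.6  0.11] 0.0927535827566548
bay centre [0.555 0.172]
blk [0.604 0.183]
blk [0.586 0.125]
blktop? [0.596 0.186]
blktop? [0.578 0.126]
```

{"method": "servo_tool", "body": {
  "linear": [
    [0,-0.25,2],
    [0,-0.25,4],
    [0,-0.25,5.5],
    [0,-0.25,6.5],
    [0,-0.25,7.1],
    [0,-0.25,7.4],
    [0,-0.25,7.5],
    [0,-0.25,7.5]
  ],
  "turn": [
    [0,0,0],
    [0,0,0],
    [0,0,0],
    [0,0,0],
    [0,0,0],
    [0,0,0],
    [0,0,0],
    [0,0,0]
  ],
  "jaw": [-1,-1,-1,-1,-1,-1,-1,-1]
}}

```text
time: 13.83
tool_pos: [0.5559, 0.1704, 0.0456]
tool_rot: [0.002, 0.989, -0.145, -0.001]
wrist_force: [-1.5, -0.4, 0.7]
finger_gap: 0.0489
grasp_force: 64.3
```

{"method": "servo_tool", "body": {
  "linear": [
    [0,0,0.1],
    [0,0,0.1],
    [0,0,0.1],
    [0,0,0.1],
    [0,0,0.1],
    [0,0,0.1],
    [0,0,-2],
    [0,0,-5]
  ],
  "turn": [
    [0,0,0],
    [0,0,0],
    [0,0,0],
    [0,0,0],
    [0,0,0],
    [0,0,0],
    [0,0,0],
    [0,0,0]
  ],
  "jaw": [-1,0.6,1,1,1,1,1,1]
}}

```text
time: 14.5
tool_pos: [0.5539, 0.1703, 0.0924]
tool_rot: [0.003, 0.99, -0.144, -0.004]
wrist_force: [1.5, -0.3, 0.9]
finger_gap: 0.0854
grasp_force: 0.0
```

{"method": "servo_tool", "body": {
  "linear": [
    [0,0,-4],
    [0,0,-8],
    [-4,0,-12],
    [-8,0,-14],
    [-12,0,-14],
    [-16,0,-14],
    [-20,0,-14],
    [-20,0,-14]
  ],
  "turn": [
    [0,0,0],
    [0,0,0],
    [0,0,0],
    [0,0,0],
    [0,0,0],
    [0,0,0],
    [0,0,0],
    [0,0,0]
  ],
  "jaw": [1,1,1,1,1,1,1,1]
}}

```text
time: 15.17
tool_pos: [0.3597, 0.2311, 0.2351]
tool_rot: [0.003, 0.99, -0.142, -0.001]
wrist_force: [0.9, -0.3, 0.0]
finger_gap: 0.0852
grasp_force: 0.0
```

```bash
python3 - <<'E'
from h import *
import cv2
c=cv2.resize(grab_frame("top")[120:270,190:450],None,fx=2,fy=2);w=cv2.resize(grab_frame("wrist"),None,fx=.5,fy=.5)
s=cv2.resize(grab_frame("scene")[110:310,230:430],None,fx=1.4,fy=1.4)
o=np.zeros((590,800,3),np.uint8);o[:300,:520]=c;o[310:590,:280]=s;o[310:510,300:620]=w
cv2.imwrite("pics/f.png",cv2.convertScaleAbs(o,alpha=1.4))
E
```

```text
(no output)
```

View pics/f.png

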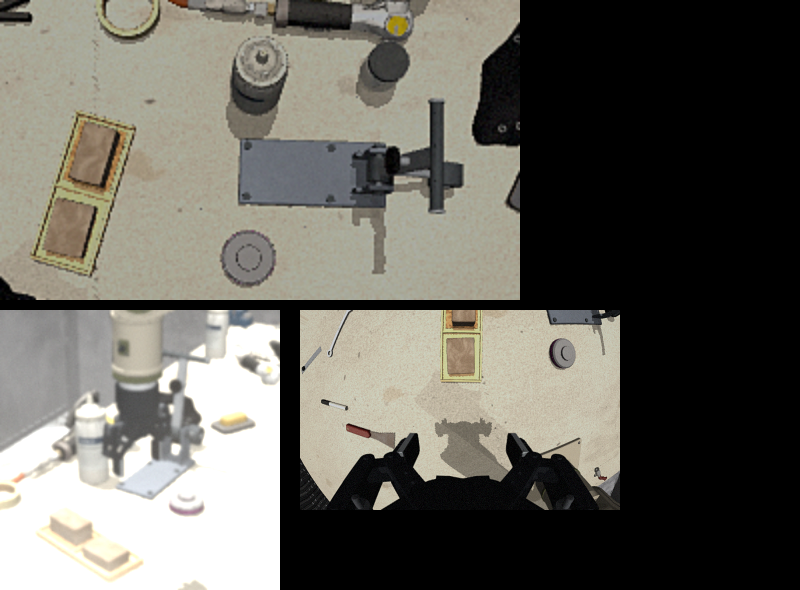

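The block lies flat in the cork bay at (95,155). The press arm is over at column 437, and the bottle, cartridge and other block haven't moved. I'll check that the arm has come to rest before handing in.

{"method": "servo_tool", "body": {
  "linear": [
    [0,0,0],
    [0,0,0],
    [0,0,0],
    [0,0,0],
    [0,0,0],
    [0,0,0],
    [0,0,0],
    [0,0,0]
  ],
  "turn": [
    [0,0,0],
    [0,0,0],
    [0,0,0],
    [0,0,0],
    [0,0,0],
    [0,0,0],
    [0,0,0],
    [0,0,0]
  ],
  "jaw": [1,1,1,1,1,1,1,1]
}}

```text
time: 15.98
tool_pos: [0.3646, 0.2285, 0.235]
tool_rot: [0.002, 0.99, -0.144, -0.002]
wrist_force: [0.0, -0.1, -0.1]
finger_gap: 0.0851
grasp_force: 0.0
```

```bash
python3 - <<'E'
from h import *
import cv2
print("handle",back("top",(190+437/2,120+155/2),.272))
a=grab_frame("top")
for i in range(10): b=grab_frame("top")
d=np.abs(a.astype(int)-b)[150:250,370:450].max(2);print(d.max(),d.mean(),(d>40).sum())
E
```

```text
handle [ 0.518 -0.283  0.272]
21 3.2945 0
```

The handle is at y = -0.283 m, matching the expected fully open -0.282, and nothing is moving.

```bash
python3 -c "
from cell import *
print(sign_off())"
```

```text
the job is handed in; nothing more can be done
None
```

The job is handed in, about 16.5 s into the 72 s: the press arm rests fully open, the sander stands clear of the counterweight, and the sanding block lies flat on the cork pad; the bottle, cartridge and other block weren't touched.

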